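# Refit the heater control knob and hold it in

## Task

One of the three knobs in the plywood tray has lost half of its yellow grip bar: put that one in the green scrap bin first. Then take one of the two sound knobs, turn it so that its D-shaped hole matches the flat on the heater control's spindle, push it fully home, and press it on down against the spring as far as the spindle goes. Finish while still gripping the knob and holding it pressed down; leave the other sound knob in the tray and do not disturb the other things on the bench.

Things in the scene. Friction and masses are not known exactly. Their poses are not given: they have to be found in the camera images.
- knob_a: Sound knob. Origin: centre of underside, z up. Black skirt 44 mm across, 20 mm high, D-hole from below: 17 mm deep, 14 mm across, flat 3.5 mm from the axis on its +x side. On it a yellow grip bar along x, 14 mm thick (y), 40 long, 30 high (top 50 mm above origin); black pointer mark on its +x end. 60 g. Starts upright in the tray, in any of its three places.
- knob_b: Sound knob, as knob_a. Origin: centre of underside, z up. Black skirt 44 mm across, 20 mm high, D-hole from below: 17 mm deep, 14 mm across, flat 3.5 mm from the axis on its +x side. On it a yellow grip bar along x, 14 mm thick (y), 40 long, 30 high (top 50 mm above origin); black pointer mark on its +x end. 60 g. Starts upright in the tray, in any of its three places.
- knob_broken: Broken knob. Origin: centre of underside, z up. Black skirt 44 mm across, 20 mm high, D-hole from below: 17 mm deep, 14 mm across, flat 3.5 mm from the axis on its +x side. On it a yellow grip bar 14 mm thick (y), of which only x = 1 to 20 mm is left (black pointer mark on its +x end), top 50 mm above origin; the rest is a 4 mm stub. 60 g. Starts upright in any of the three tray places.
- tray: Open plywood tray, 260 mm (x) by 90 mm (y), walls 14 mm high and 5 mm thick, floor 5 mm thick; fixed to the bench. Origin at the centre of its underside. The three knobs stand in a row along its x, about 85 mm apart.
- scrap_bin: Open green bin, 140 by 140 mm, 60 mm high, walls and floor 5 mm thick; fixed to the bench. Origin at the centre of its underside.
- control: Heater control head: grey box 120 mm (x) by 110 mm (y), 70 mm high, fixed to the bench, with brass pipe stubs on its +x side that reach 30 mm out. Origin at the centre of its underside; the upright spindle comes out of the middle of its top. A red line on the top panel lies on the side of the spindle's flat (+x).
- spindle_seat (a point): Centre of the top of the spindle's brass collar (28 mm across, 82 mm above the bench when up), where the knob's underside rests when home. z up; moves down with the spindle, does not turn. From it a steel D-shaft rises 16 mm: 12 mm across, flat 2.5 mm from the axis on the +x side, top 4 mm tapering. The knob fits only with its +x along this +x.
- spindle (a joint): How far the spindle is pressed down, in m: 0 up, 0.008 at the stop. Spring-loaded upward: about 3 N at the start of the travel, 10 N at the stop.
- glue: Bystander: white bottle, 56 mm across, 120 mm high, loose.
- screw_jar: Bystander: glass jar, 64 mm across, 75 mm high, loose.
- wrench: Bystander: steel wrench lying flat, 170 mm long, loose.
- offcut: Bystander: wooden offcut lying flat, 40 by 80 by 20 mm, loose.

How it is judged:
On the way, in this order (a step that is already met when the one before it is completed fails the run):
1. the broken knob lies in the scrap bin, let go (x of knob_broken in the frame of scrap_bin between -0.068 and 0.068 m and y of knob_broken in the frame of scrap_bin between -0.068 and 0.068 m and z of knob_broken in the frame of scrap_bin below 0.05 m and contact force between the fingers and knob_broken below 0.2 N and linear speed of knob_broken below 0.05 m/s), for 0.2 s.
2. a sound knob is fully home on the spindle, its flat matched, the other still in the tray (((z of knob_a in the frame of spindle_seat between -0.003 and 0.0025 m and horizontal distance between knob_a and spindle_seat below 0.004 m and angle between the x axis of knob_a and the x axis of spindle_seat, either way round below 0.3 rad and angle between knob_a's own z axis and vertical below 0.12 rad and x of knob_b in the frame of tray between -0.13 and 0.13 m and y of knob_b in the frame of tray between -0.045 and 0.045 m and z of knob_b in the frame of tray below 0.02 m and contact force between the fingers and knob_b below 0.2 N) or (z of knob_b in the frame of spindle_seat between -0.003 and 0.0025 m and horizontal distance between knob_b and spindle_seat below 0.004 m and angle between the x axis of knob_b and the x axis of spindle_seat, either way round below 0.3 rad and angle between knob_b's own z axis and vertical below 0.12 rad and x of knob_a in the frame of tray between -0.13 and 0.13 m and y of knob_a in the frame of tray between -0.045 and 0.045 m and z of knob_a in the frame of tray below 0.02 m and contact force between the fingers and knob_a below 0.2 N))), for 0.1 s.
At the end, for the whole second after the job is handed in: Broken knob at rest in the bin. One sound knob on the spindle: underside within 2.5 mm of the collar, 4 mm of the axis, flat within 0.3 rad, upright within 0.12 rad, gripped with over 2 N, spindle pressed over 6 of its 8 mm. Other sound knob in the tray, not touched (all of step 1 and ((z of knob_a in the frame of spindle_seat between -0.003 and 0.0025 m and horizontal distance between knob_a and spindle_seat below 0.004 m and angle between the x axis of knob_a and the x axis of spindle_seat, either way round below 0.3 rad and angle between knob_a's own z axis and vertical below 0.12 rad and x of knob_b in the frame of tray between -0.13 and 0.13 m and y of knob_b in the frame of tray between -0.045 and 0.045 m and z of knob_b in the frame of tray below 0.02 m and contact force between the fingers and knob_b below 0.2 N and contact force between the fingers and knob_a above 2 N) or (z of knob_b in the frame of spindle_seat between -0.003 and 0.0025 m and horizontal distance between knob_b and spindle_seat below 0.004 m and angle between the x axis of knob_b and the x axis of spindle_seat, either way round below 0.3 rad and angle between knob_b's own z axis and vertical below 0.12 rad and x of knob_a in the frame of tray between -0.13 and 0.13 m and y of knob_a in the frame of tray between -0.045 and 0.045 m and z of knob_a in the frame of tray below 0.02 m and contact force between the fingers and knob_a below 0.2 N and contact force between the fingers and knob_b above 2 N)) and value of joint spindle above 0.006 m); the arm keeps its last pose, push and grip.
It fails at once if the glue is moved more than 30 mm or tipped (distance of glue from where it was at the start of the episode above 0.03 m or angle between glue's own z axis and vertical above 0.5 rad).
It fails at once if the screw_jar is moved more than 30 mm or tipped (distance of screw_jar from where it was at the start of the episode above 0.03 m or angle between screw_jar's own z axis and vertical above 0.5 rad).
It fails at once if the wrench is moved more than 30 mm (distance of wrench from where it was at the start of the episode above 0.03 m).
It fails at once if the offcut is moved more than 30 mm (distance of offcut from where it was at the start of the episode above 0.03 m).
It also fails if it takes over 58 s, if anything falls off the work surface, if the arm or the gripper's body presses on something with over 40 N, if the wrist force passes 120 N, or if a joint passes its speed limit or range.

## Robot

A 6-joint arm with a two-finger parallel gripper is mounted at the origin on the work surface. World frame = base frame: x ahead of the robot, y to its left, z up, the work surface at z = 0. Lengths are in m, angles in rad, forces in N, time in s.
With the tool pointing down it reaches from about 0.3 to 0.875 m from the base axis. Payload 6.4 kg.
Tool frame: the origin (TCP) lies midway between the tips of the shut fingers; the grasp point (between the pads) lies 19 mm behind it (ctrl.pinch_z is the distance from the TCP to the grasp point, in m); z points along the fingers, y is the line along which they close (so a half turn about z gives the same grasp; the last joint's range is limited). The gripper opens to 85 mm and grips with 20 to 120 N. Pads are 22 mm wide; open, the fingers measure 114 mm over their backs; the gripper's body (76 mm by 85 mm) begins 54 mm behind the grasp point. The pads swing forward as they close: fully open they stand 13 mm farther back than shut.
Start: joints at [1.142, 0.181, 1.607, -0, 1.354, -0.206], TCP at [0.127, 0.561, 0.231] pointing down, gripper open.
Joint ranges: [-2.99, 2.99], [-0.89, 2.07], [0.3, 2.58], [-1.14, 4.28], [0, 2.63], [-3.12, 3.12]. Speed limits (rad/s): [2.57, 2.57, 3.01, 3.14, 3.14, 3.14].

## Interface

Orientations are given as a unit quaternion [w, x, y, z].
In Python, from bench import ctrl gives the robot as it stands.
- The arm moves only by the tool apply_moves, never from a script. Its argument "moves" is a list of rows, each an object with "jaw": the opening, from 0 (shut) to 1 (fully open); "offset": the shift along the tool's x, y, z in mm, a list of three; "rot": the turn, a rotation vector about the tool's x, y, z in degrees, a list of three. In form: [{"jaw": jaw, "offset": [dx, dy, dz], "rot": [ax, ay, az]}, ...]. A call has exactly 5 rows; each row shifts and turns the commanded pose from where the row before left it, along the tool's axes as they then stand; what a row does not reach is not made up. A row lasts 1/8 s, in which the tool goes at most 62.5 mm and 10.7 degrees, less where a joint would pass 70% of its speed; a pose out of reach is approached as far as the arm can. A call is refused whole if a number of a shift passes 62.5 or a number of a turn 10.7, either way. A call with a gripper value outside its range is refused whole. The fingers move at their own pace and stop on an object; the grip force is fixed at half the most. Time passes only in rows, so rows that do not move let the fingers close, or fill a call up. It gives the time, the measured TCP pose, the force, the opening and the grip force at its end, in the units of the state.
- ctrl.get_obs(): the state, without advancing time (a new reading comes with each control period).
- ctrl.camera(name): name is "scene" or "top" or "wrist"; returns (picture, depth): 400x640x3 uint8, red, green, blue; 400x640 float32, m along the optical axis (not along the pixel's ray), 0 where there is no reading.
- ctrl.camera_params(name): a dict with "K" (3x3 intrinsics, pixels), "dist" ([k1, k2, p1, p2, k3] as OpenCV has them; the pictures are not rectified), "cam_to_world" (4x4, takes a point from camera to world coordinates); the wrist camera has in their place "mount" (4x4, takes a point from camera to tool coordinates, whose origin is the TCP and whose axes are the flange's). Camera axes: x right, y down, z forward; pixel columns grow to the right and rows downward; lengths in m; the calibration is good to about 2 mm. A picture is of the moment at which its call begins: read the wrist's pose just before it. camera_params takes no time and is no camera call.
- ctrl.hand_in(): hands the job in; it is judged then, once.
Trained networks look in the newest picture that a camera, given by its name, has taken for a name from the list of things; names that differ only in an ending like _2 or _b are one class to them, and where a whole thing is asked for, a point or a joint stands for the part that bears it (a point fixed in the world has none). Each returns a list of dicts, best first, with "score" (0 to 1); they miss things now and then, are a little off and sometimes report something else, mostly with a low value. They report only what shows in the picture. A call takes as long as a camera call.
- ctrl.outline_of(camera, target): "region" (400x640 bool, what is visible of it) and "position" ([column, row] in pixels, amid what is visible of it).
The state is a dict: "time_s": time; "q": joint angles; "dq": joint speeds; "joint_efforts": joint torques, N m; "eef_pos": TCP position; "eef_rot": TCP orientation; "wrist_force": force on the tool from outside, world axes, zero at the start; "torque": the same for the moment, N m; "opening": opening from 0.0 (shut) to 1.0 (fully open); "grasp_force": force on a finger pad.
Only numpy, scipy, OpenCV 4.12 (cv2) and the standard library are available. Lean on these libraries where they do the work, as an engineer would, in place of code of your own. Each camera call takes 0.05 s, during which the arm holds its last target. There are 200 camera calls.

## Working session

There is one attempt and no reset: what is moved stays moved. The work goes in short steps, Python scripts to look and compute and a tool call to move; the robot and the scene stay as the last step left them, time stands still between calls to the robot, and variables do not carry over. Pictures are saved under pics/ and viewed, at most 10 in all, crops included, and the job is handed in when it is done.

Besides the shell and the picture viewer there is one more tool, called after "Call:" by a JSON object that holds its "name" and its "arguments". apply_moves: Moves the arm, as the interface text tells. Its arguments: {"type":"object","properties":{"moves":{"type":"array"}},"required":["moves"]}

```bash
mkdir -p pics; ls; cat > h.py <<'E'
import numpy as np, cv2
from bench import ctrl
from scipy.spatial.transform import Rotation as R
def cloud(name):
    o=ctrl.get_obs(); img,d=ctrl.camera(name); p=ctrl.camera_params(name)
    K=np.array(p["K"],float); D=np.array(p["dist"],float)
    if name=="wrist":
        q=np.array(o["eef_rot"]); T=np.eye(4); T[:3,:3]=R.from_quat(q[[1,2,3,0]]).as_matrix(); T[:3,3]=o["eef_pos"]
        T=T@np.array(p["mount"])
    else: T=np.array(p["cam_to_world"])
    h,w=d.shape; u,v=np.meshgrid(np.arange(w),np.arange(h))
    n=cv2.undistortPoints(np.stack([u,v],-1).reshape(-1,1,2).astype(np.float64),K,D).reshape(h,w,2)
    P=np.dstack([n*d[...,None],d])@T[:3,:3].T+T[:3,3]
    P[d<=0]=np.nan
    return img,d,P
def save(n,img): cv2.imwrite("pics/"+n,cv2.cvtColor(np.ascontiguousarray(img),cv2.COLOR_RGB2BGR))
E
python3 - <<'E'
from h import *
o=ctrl.get_obs(); print(o["eef_pos"],o["eef_rot"],o["wrist_force"],ctrl.pinch_z)
for c in ["top","scene"]:
    img,d,P=cloud(c); save(c+"0.png",img)
    for t in ["knob_a","knob_broken","tray","scrap_bin","control","spindle_seat","glue","screw_jar","wrench","offcut"]:
        for r in ctrl.outline_of(c,t)[:4]:
            m=r["region"]; print(c,t,round(r["score"],2),np.round(r["position"]),m.sum(),np.round(np.nanmedian(P[m],0),3),np.round(np.nanpercentile(P[m],[2,98],axis=0),3).tolist())
E
```

```text
pics
[0.12677653 0.56026049 0.23035349] [-3.01328992e-04  1.11172229e-01  9.93800728e-01 -8.69998259e-04] [-0.17441291  0.81784094  0.32473965] 0.0187
top knob_a 0.85 [210. 232.] 271 [0.532 0.265 0.031] [[0.514, 0.25, 0.01], [0.552, 0.291, 0.06]]
top knob_a 0.49 [213. 198.] 286 [0.615 0.258 0.029] [[0.597, 0.242, 0.009], [0.636, 0.283, 0.059]]
top knob_broken 0.52 [203. 265.] 292 [0.449 0.281 0.027] [[0.429, 0.263, 0.013], [0.469, 0.304, 0.059]]
top tray 0.58 [210. 243.] 2966 [0.525 0.269 0.007] [[0.408, 0.216, 0.002], [0.66, 0.328, 0.019]]
top scrap_bin 0.97 [427. 258.] 3739 [ 0.483 -0.277  0.007] [[0.411, -0.343, 0.001], [0.553, -0.198, 0.063]]
top control 0.74 [307. 212.] 2429 [0.578 0.027 0.071] [[0.516, -0.029, 0.027], [0.656, 0.087, 0.084]]
top spindle_seat 0.69 [304. 209.] 95 [0.579 0.028 0.084] [[0.569, 0.016, 0.079], [0.592, 0.04, 0.102]]
top spindle_seat 0.24 [304. 211.] 2514 [0.579 0.026 0.071] [[0.516, -0.031, 0.011], [0.659, 0.087, 0.084]]
top glue 0.77 [356. 142.] 563 [ 0.753 -0.088  0.083] [[0.738, -0.116, 0.011], [0.782, -0.064, 0.123]]
top glue 0.28 [306. 208.] 90 [0
[... 1225 characters left out ...]
17.] 2768 [0.614 0.019 0.069] [[0.513, -0.036, 0.002], [0.67, 0.086, 0.084]]
scene spindle_seat 0.59 [328. 205.] 89 [0.584 0.027 0.084] [[0.57, 0.017, 0.078], [0.594, 0.04, 0.098]]
scene glue 0.58 [311. 294.] 1221 [ 0.78  -0.098  0.076] [[0.701, -0.119, 0.001], [0.793, -0.069, 0.122]]
scene screw_jar 0.89 [382. 266.] 1114 [0.767 0.062 0.055] [[0.727, 0.041, 0.001], [0.784, 0.095, 0.078]]
scene wrench 0.61 [311. 292.] 1151 [ 0.781 -0.097  0.077] [[0.754, -0.119, 0.009], [0.793, -0.07, 0.122]]
scene wrench 0.58 [210. 306.] 726 [ 0.692 -0.287  0.007] [[0.612, -0.306, 0.001], [0.772, -0.26, 0.011]]
scene offcut 0.68 [421. 252.] 685 [0.742 0.188 0.02 ] [[0.714, 0.15, 0.002], [0.762, 0.23, 0.023]]
```

```bash
python3 - <<'E'
from h import *
img,d,P=cloud("top")
a=cv2.resize(img[180:290,160:240],None,fx=5,fy=5,interpolation=cv2.INTER_CUBIC)
b=cv2.resize(img[170:280,260:340],None,fx=5,fy=5,interpolation=cv2.INTER_CUBIC)
save("crop0.png",np.hstack([a,b]))
hsv=cv2.cvtColor(img,cv2.COLOR_RGB2HSV)
yel=(hsv[...,0]>18)&(hsv[...,0]<35)&(hsv[...,1]>120)&(hsv[...,2]>80)
for c in [(.532,.265),(.615,.258),(.449,.281)]:
    near=np.hypot(P[...,0]-c[0],P[...,1]-c[1])<.035
    m=near&yel&(P[...,2]>.045)
    q=P[m][:,:2]; mu=q.mean(0); w,v=np.linalg.eigh(np.cov(q.T)); 
    (cx,cy),sz,an=cv2.minAreaRect((q*1000).astype(np.float32))
    print(c,m.sum(),"top centre",mu.round(4),"rect",round(cx,1),round(cy,1),np.round(sz,1),round(an,1),"pca deg",np.degrees(np.arctan2(v[1,1],v[0,1])).round(1),"z",np.median(P[m][:,2]).round(4))
# red line
red=((hsv[...,0]<8)|(hsv[...,0]>172))&(hsv[...,1]>120)&(np.abs(P[...,0]-.58)<.07)&(np.abs(P[...,1]-.027)<.07)
q=P[red]; print("red",red.sum(),q.mean(0).round(4),np.nanpercentile(q,[0,100],axis=0).round(3).tolist())
# control top outline
m=(np.abs(P[...,2]-.072)<.006)&(np.abs(P[...,0]-.58)<.1)&(np.abs(P[...,1]-.027)<.1)
print("ctl",cv2.minAreaRect((P[m][:,:2]*1000).astype(np.float32)))
m=(P[...,2]>.08)&(np.hypot(P[...,0]-.58,P[...,1]-.028)<.02)
print("spin",m.sum(),P[m].mean(0),cv2.minEnclosingCircle((P[m][:,:2]*1000).astype(np.float32)), P[m][:,2].max())
E
```

```text
(0.532, 0.265) 113 top centre [0.5344 0.2707] rect 534.6 271.9 [15.8 40.4] 81.8 pca deg 173.9 z 0.0554
(0.615, 0.258) 99 top centre [0.6157 0.2613] rect 617.0 262.4 [40.8 13.3] 30.5 pca deg -150.0 z 0.0564
(0.449, 0.281) 60 top centre [0.4587 0.2867] rect 459.1 287.9 [19.4 14. ] 20.6 pca deg -156.3 z 0.0564
red 721 [0.5548 0.0173 0.0018] [[0.51, -0.043, -0.005], [0.65, 0.097, 0.038]]
ctl ((580.7742919921875, 29.225788116455078), (109.09297943115234, 119.1679916381836), 72.84193420410156)
spin 108 [0.58062387 0.02881906 0.08578599] ((581.7623291015625, 29.050556182861328), 13.936064720153809) 0.10220453759822878
```

View pics/crop0.png

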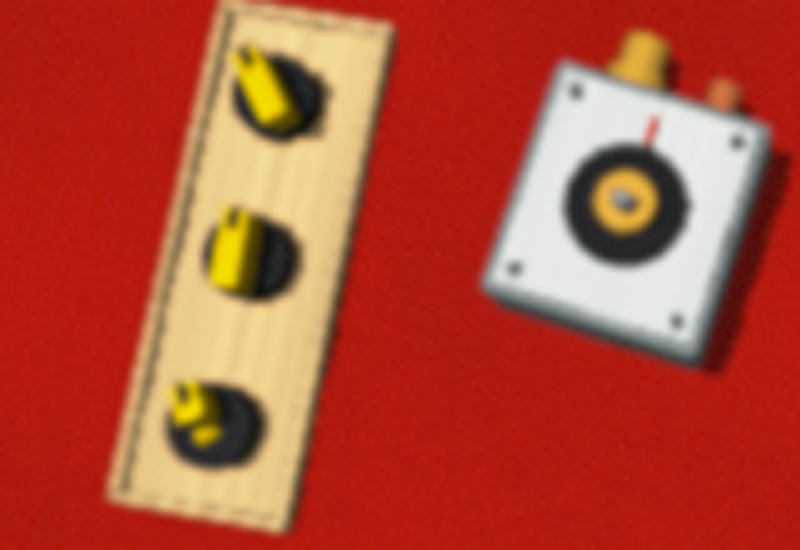

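View pics/scene0.png

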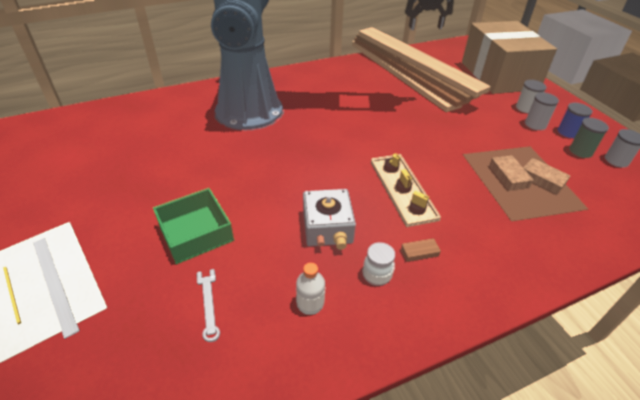

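```bash
cat >> h.py <<'E'
def plan(p,yh,n=5,o=None):
    """rows to put TCP at p (m) with tool y heading yh deg (mod 180), tool down"""
    o=o or ctrl.get_obs(); q=np.array(o["eef_rot"]); r=R.from_quat(q[[1,2,3,0]])
    M=r.as_matrix(); h=np.degrees(np.arctan2(M[1,1],M[0,1])); dz=-((yh-h+90)%180-90)
    # goal frame: y at heading h-dz, z down
    a=np.radians(h-dz); y=np.array([np.cos(a),np.sin(a),0]); z=np.array([0,0,-1.]); G=R.from_matrix(np.c_[np.cross(y,z),y,z])
    rv=(r.inv()*G).as_rotvec(); d=(np.array(p)-o["eef_pos"])/n; c=r
    print("now",np.round(o["eef_pos"],4),"yh",h.round(2),"tilt",np.degrees(np.arccos(-M[2,2])).round(2),"open",round(o["opening"],3),"grasp",np.round(o["grasp_force"],1),"F",np.round(o["wrist_force"],1),"t",round(o["time_s"],2))
    for i in range(n):
        print("  off",np.round(c.inv().apply(d)*1000,1).tolist(),"rot",np.round(np.degrees(rv)/n,2).tolist()); c=c*R.from_rotvec(rv/n)
E
python3 - <<'E'
from h import *
print(np.round(ctrl.camera_params("wrist")["mount"],3), ctrl.camera_params("wrist")["K"])
plan([.48,.28,.22],113,9)
E
```

```text
[[-0.001 -0.955 -0.297  0.076]
 [ 1.    -0.001 -0.    -0.001]
 [ 0.    -0.297  0.955 -0.143]
 [ 0.     0.     0.     1.   ]] [[359.22323956   0.         323.09908576]
 [  0.         359.22323956 199.43617897]
 [  0.           0.           1.        ]]
now [0.127  0.5608 0.2313] yh 77.24 tilt 0.0 open 1.002 grasp 0.0 F [-0.3 -0.2 -0.4] t 1.15
  off [-45.1, -21.8, 1.3] rot [-0.0, 0.0, -3.97]
  off [-43.5, -24.8, 1.3] rot [-0.0, 0.0, -3.97]
  off [-41.7, -27.8, 1.3] rot [-0.0, 0.0, -3.97]
  off [-39.7, -30.6, 1.3] rot [-0.0, 0.0, -3.97]
  off [-37.5, -33.3, 1.3] rot [-0.0, 0.0, -3.97]
  off [-35.1, -35.8, 1.3] rot [-0.0, 0.0, -3.97]
  off [-32.5, -38.2, 1.3] rot [-0.0, 0.0, -3.97]
  off [-29.8, -40.3, 1.3] rot [-0.0, 0.0, -3.97]
  off [-26.9, -42.3, 1.3] rot [-0.0, 0.0, -3.97]
```

Call:
{"name": "apply_moves", "arguments": {"moves": [{"jaw":1,"offset":[-45,-22,1],"rot":[0,0,-4]},{"jaw":1,"offset":[-43.5,-25,1],"rot":[0,0,-4]},{"jaw":1,"offset":[-41.7,-27.8,1],"rot":[0,0,-4]},{"jaw":1,"offset":[-39.7,-30.6,1],"rot":[0,0,-4]},{"jaw":1,"offset":[-37.5,-33.3,1],"rot":[0,0,-4]}]}}

```text
time_s: 1.78
eef_pos: [0.3243, 0.4036, 0.2265]
eef_rot: [0.0, -0.064, 0.998, 0.0]
wrist_force: [1.4, 0.1, 0.7]
opening: 1.001
grasp_force: 0.0
```

Call:
{"name": "apply_moves", "arguments": {"moves": [{"jaw":1,"offset":[-35,-35.8,1],"rot":[0,0,-4]},{"jaw":1,"offset":[-32.5,-38.2,1],"rot":[0,0,-4]},{"jaw":1,"offset":[-29.8,-40.3,1],"rot":[0,0,-4]},{"jaw":1,"offset":[-27,-42.3,1],"rot":[0,0,-4]},{"jaw":1,"offset":[0,0,0],"rot":[0,0,0]}]}}

```text
time_s: 2.4
eef_pos: [0.4829, 0.278, 0.2222]
eef_rot: [0.0, -0.199, 0.98, -0.0]
wrist_force: [-1.5, -0.1, 0.2]
opening: 1.003
grasp_force: 0.0
```

```bash
cat >> h.py <<'E'
def yellow(name,tag=None,zmin=.05):
    """top faces of yellow bars: centre, heading, length"""
    img,d,P=cloud(name)
    if tag: save(tag,img)
    hsv=cv2.cvtColor(img,cv2.COLOR_RGB2HSV)
    m=((hsv[...,0]>18)&(hsv[...,0]<35)&(hsv[...,1]>120)&(hsv[...,2]>60)|(hsv[...,2]<70))&(P[...,2]>zmin)&(P[...,2]<zmin+.02)
    n,l,st,_=cv2.connectedComponentsWithStats(m.astype(np.uint8))
    for i in range(1,n):
        if st[i,4]<60: continue
        q=P[l==i]; (cx,cy),sz,an=cv2.minAreaRect((q[:,:2]*1000).astype(np.float32))
        w,v=np.linalg.eigh(np.cov(q[:,:2].T))
        print(st[i].tolist(),"rect",round(cx,1),round(cy,1),np.round(sz,1),round(an,1),"pca",np.degrees(np.arctan2(v[1,1],v[0,1])).round(1),"mean",(q.mean(0)*1000).round(1))
    return img,P
E
python3 - <<'E'
from h import *
img,P=yellow("wrist","w1.png")
plan([.457,.286,.15],113)
E
```

```text
[336, 145, 17, 23, 354] rect 458.4 287.0 [19.3 13.7] 20.1 pca -158.9 mean [457.9 286.7  55.2]
[281, 201, 31, 43, 620] rect 533.5 271.1 [14.  40.4] 83.6 pca 174.0 mean [532.1 271.   55. ]
[247, 272, 21, 38, 533] rect 616.0 262.0 [40.2 14.6] 29.0 pca -150.3 mean [614.1 261.9  54.8]
now [0.4813 0.2792 0.2221] yh 113.04 tilt 0.03 open 0.998 grasp 0.0 F [-0.3  1.   0.8] t 2.45
  off [3.9, 3.2, 14.4] rot [0.0, -0.0, 0.01]
  off [3.9, 3.2, 14.4] rot [0.0, -0.0, 0.01]
  off [3.9, 3.2, 14.4] rot [0.0, -0.0, 0.01]
  off [3.9, 3.2, 14.4] rot [0.0, -0.0, 0.01]
  off [3.9, 3.2, 14.4] rot [0.0, -0.0, 0.01]
```

View pics/w1.png

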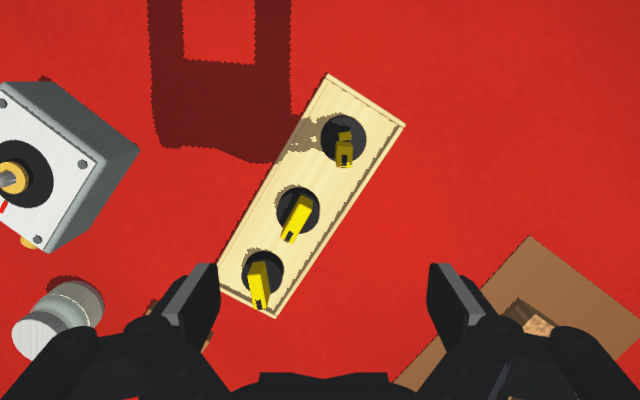

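```bash
python3 - <<'E'
from h import *
plan([.4584,.287,.06],110.5,4)
E
```

```text
now [0.4813 0.2792 0.2221] yh 113.04 tilt 0.03 open 0.998 grasp 0.0 F [-0.3  1.   0.8] t 2.45
  off [4.5, 4.0, 40.5] rot [0.0, -0.01, 0.63]
  off [4.5, 4.0, 40.5] rot [0.0, -0.01, 0.63]
  off [4.6, 3.9, 40.5] rot [0.0, -0.01, 0.63]
  off [4.6, 3.9, 40.5] rot [0.0, -0.01, 0.63]
```

Call:
{"name": "apply_moves", "arguments": {"moves": [{"jaw":1,"offset":[4.5,4,40.5],"rot":[0,0,0.6]},{"jaw":1,"offset":[4.5,4,40.5],"rot":[0,0,0.6]},{"jaw":1,"offset":[4.5,4,40.5],"rot":[0,0,0.6]},{"jaw":0.7,"offset":[4.5,4,40.5],"rot":[0,0,0.6]},{"jaw":0.7,"offset":[0,0,20],"rot":[0,0,0]}]}}

```text
time_s: 3.08
eef_pos: [0.4545, 0.2889, 0.0379]
eef_rot: [-0.002, -0.181, 0.983, -0.0]
wrist_force: [0.2, -0.1, 1.5]
opening: 0.7
grasp_force: 0.0
```

```bash
python3 - <<'E'
from h import *
plan([.4584,.287,.031],110.5,1)
E
```

```text
now [0.4545 0.2889 0.0379] yh 110.9 tilt 0.24 open 0.7 grasp 0.0 F [ 0.2 -0.1  1.5] t 3.08
  off [-3.0, -3.2, 6.9] rot [0.02, -0.23, 0.4]
```

Call:
{"name": "apply_moves", "arguments": {"moves": [{"jaw":0.6,"offset":[0,0,0],"rot":[0,0,0]},{"jaw":0.6,"offset":[0,0,4],"rot":[0,0,0]},{"jaw":0.5,"offset":[0,0,4],"rot":[0,0,0]},{"jaw":0.5,"offset":[0,0,0],"rot":[0,0,0]},{"jaw":0.5,"offset":[0,0,0],"rot":[0,0,0]}]}}

```text
time_s: 3.7
eef_pos: [0.458, 0.2883, 0.0327]
eef_rot: [0.0, -0.181, 0.984, 0.0]
wrist_force: [-0.7, -0.5, -0.2]
opening: 0.497
grasp_force: 0.0
```

```bash
python3 - <<'E'
from h import *
plan([.4584,.287,.031],110.5,1)
E
```

```text
now [0.458  0.2883 0.0327] yh 110.82 tilt 0.04 open 0.497 grasp 0.0 F [-0.7 -0.5 -0.2] t 3.7
  off [0.1, -1.4, 1.7] rot [-0.0, 0.04, 0.32]
```

Close; then lift straight up.

Call:
{"name": "apply_moves", "arguments": {"moves": [{"jaw":0.3,"offset":[0,-1.4,1.5],"rot":[0,0,0.3]},{"jaw":0,"offset":[0,0,0],"rot":[0,0,0]},{"jaw":0,"offset":[0,0,0],"rot":[0,0,0]},{"jaw":0,"offset":[0,0,0],"rot":[0,0,0]},{"jaw":0,"offset":[0,0,0],"rot":[0,0,0]}]}}

```text
time_s: 4.32
eef_pos: [0.4583, 0.2869, 0.0308]
eef_rot: [0.0, -0.178, 0.984, -0.0]
wrist_force: [0.9, -0.1, 0.1]
opening: 0.153
grasp_force: 58.5
```

Call:
{"name": "apply_moves", "arguments": {"moves": [{"jaw":0,"offset":[0,0,-10],"rot":[0,0,0]},{"jaw":0,"offset":[0,0,-25],"rot":[0,0,0]},{"jaw":0,"offset":[0,0,-35],"rot":[0,0,0]},{"jaw":0,"offset":[0,0,-45],"rot":[0,0,0]},{"jaw":0,"offset":[0,0,-45],"rot":[0,0,0]}]}}

```text
time_s: 4.95
eef_pos: [0.4578, 0.2869, 0.1927]
eef_rot: [-0.0, -0.178, 0.984, 0.0]
wrist_force: [0.8, 1.5, -0.2]
opening: 0.151
grasp_force: 58.5
```

```bash
python3 - <<'E'
from h import *
plan([.485,-.272,.20],110.5,10)
E
```

```text
now [0.4578 0.2869 0.1927] yh 110.54 tilt 0.01 open 0.151 grasp 58.5 F [ 0.8  1.5 -0.2] t 4.95
  off [17.1, -53.3, -0.7] rot [0.0, -0.0, 0.0]
  off [17.1, -53.3, -0.7] rot [0.0, -0.0, 0.0]
  off [17.1, -53.3, -0.7] rot [0.0, -0.0, 0.0]
  off [17.1, -53.3, -0.7] rot [0.0, -0.0, 0.0]
  off [17.0, -53.3, -0.7] rot [0.0, -0.0, 0.0]
  off [17.0, -53.3, -0.7] rot [0.0, -0.0, 0.0]
  off [17.0, -53.3, -0.7] rot [0.0, -0.0, 0.0]
  off [17.0, -53.3, -0.7] rot [0.0, -0.0, 0.0]
  off [17.0, -53.3, -0.7] rot [0.0, -0.0, 0.0]
  off [17.0, -53.3, -0.7] rot [0.0, -0.0, 0.0]
```

Call:
{"name": "apply_moves", "arguments": {"moves": [{"jaw":0,"offset":[12,-37,-1],"rot":[0,0,0]},{"jaw":0,"offset":[17,-53,-1],"rot":[0,0,0]},{"jaw":0,"offset":[17,-53,-1],"rot":[0,0,0]},{"jaw":0,"offset":[17,-53,-1],"rot":[0,0,0]},{"jaw":0,"offset":[17,-53,-1],"rot":[0,0,0]}]}}

```text
time_s: 5.58
eef_pos: [0.4705, 0.0241, 0.1966]
eef_rot: [0.001, -0.178, 0.984, -0.0]
wrist_force: [1.1, 0.6, -0.2]
opening: 0.153
grasp_force: 58.6
```

Call:
{"name": "apply_moves", "arguments": {"moves": [{"jaw":0,"offset":[17,-53,0],"rot":[0,0,0]},{"jaw":0,"offset":[17,-53,0],"rot":[0,0,0]},{"jaw":0,"offset":[17,-53,0],"rot":[0,0,0]},{"jaw":0,"offset":[17,-53,0],"rot":[0,0,0]},{"jaw":0,"offset":[17,-53,0],"rot":[0,0,0]}]}}

```text
time_s: 6.2
eef_pos: [0.4838, -0.254, 0.1966]
eef_rot: [0.0, -0.178, 0.984, -0.0]
wrist_force: [0.9, 0.3, -0.4]
opening: 0.148
grasp_force: 58.6
```

```bash
python3 - <<'E'
from h import *
plan([.483,-.27,.06],107,4)
E
```

```text
now [ 0.4838 -0.254   0.1966] yh 110.53 tilt 0.05 open 0.148 grasp 58.6 F [ 0.9  0.3 -0.4] t 6.2
  off [1.6, -3.6, 34.1] rot [-0.01, 0.01, 0.88]
  off [1.6, -3.7, 34.1] rot [-0.01, 0.01, 0.88]
  off [1.5, -3.7, 34.1] rot [-0.01, 0.01, 0.88]
  off [1.4, -3.7, 34.1] rot [-0.01, 0.01, 0.88]
```

Call:
{"name": "apply_moves", "arguments": {"moves": [{"jaw":0,"offset":[1.5,-3.6,34],"rot":[0,0,0]},{"jaw":0,"offset":[1.5,-3.6,34],"rot":[0,0,0]},{"jaw":0,"offset":[1.5,-3.6,34],"rot":[0,0,0]},{"jaw":0,"offset":[1.5,-3.6,34],"rot":[0,0,0]},{"jaw":0,"offset":[0,0,12],"rot":[0,0,0]}]}}

```text
time_s: 6.82
eef_pos: [0.4823, -0.267, 0.0462]
eef_rot: [-0.001, -0.178, 0.984, 0.001]
wrist_force: [-0.0, 0.7, -1.2]
opening: 0.151
grasp_force: 58.8
```

Call:
{"name": "apply_moves", "arguments": {"moves": [{"jaw":0,"offset":[0,0,0],"rot":[0,0,0]},{"jaw":0.45,"offset":[0,0,0],"rot":[0,0,0]},{"jaw":0.45,"offset":[0,0,0],"rot":[0,0,0]},{"jaw":0.45,"offset":[0,0,0],"rot":[0,0,0]},{"jaw":0.45,"offset":[0,0,-15],"rot":[0,0,0]}]}}

```text
time_s: 7.45
eef_pos: [0.4827, -0.2672, 0.0626]
eef_rot: [-0.001, -0.178, 0.984, 0.001]
wrist_force: [-0.5, 0.1, -0.2]
opening: 0.45
grasp_force: 0.0
```

Call:
{"name": "apply_moves", "arguments": {"moves": [{"jaw":0.45,"offset":[0,0,-40],"rot":[0,0,0]},{"jaw":0.45,"offset":[0,0,-50],"rot":[0,0,0]},{"jaw":0.45,"offset":[0,0,-55],"rot":[0,0,0]},{"jaw":0.7,"offset":[0,0,-20],"rot":[0,0,0]},{"jaw":1,"offset":[0,0,0],"rot":[0,0,0]}]}}

```text
time_s: 8.07
eef_pos: [0.4845, -0.2687, 0.231]
eef_rot: [0.002, -0.178, 0.984, -0.002]
wrist_force: [0.1, -0.8, -0.5]
opening: 0.856
grasp_force: 0.0
```

```bash
python3 - <<'E'
from h import *
img,d,P=cloud("wrist"); save("w2.png",img)
for t in ["knob_broken","scrap_bin"]:
    for r in ctrl.outline_of("wrist",t)[:3]:
        m=r["region"]; print(t,round(r["score"],2),np.round(r["position"]),m.sum(),np.round(np.nanmedian(P[m],0),3),np.round(np.nanpercentile(P[m],[2,98],axis=0),3).tolist())
plan([.52,.02,.24],83.8,6)
plan([.5335,.2711,.22],83.8,11)
E
```

```text
knob_broken 0.6 [321. 161.] 1761 [ 0.475 -0.274  0.026] [[0.454, -0.293, 0.008], [0.494, -0.254, 0.056]]
scrap_bin 0.9 [315. 179.] 21909 [ 0.486 -0.269  0.006] [[0.411, -0.343, 0.004], [0.553, -0.2, 0.061]]
now [ 0.4827 -0.2673  0.2266] yh 110.54 tilt 0.13 open 0.998 grasp 0.0 F [ 0.6 -0.4 -0.2] t 8.22
  off [-22.6, 42.7, -2.2] rot [0.02, -0.01, 4.46]
  off [-19.2, 44.3, -2.2] rot [0.02, -0.01, 4.46]
  off [-15.7, 45.6, -2.2] rot [0.02, -0.01, 4.46]
  off [-12.1, 46.7, -2.2] rot [0.02, -0.01, 4.46]
  off [-8.5, 47.5, -2.2] rot [0.02, -0.01, 4.46]
  off [-4.8, 48.0, -2.2] rot [0.02, -0.01, 4.46]
now [ 0.4827 -0.2673  0.2266] yh 110.54 tilt 0.13 open 0.998 grasp 0.0 F [ 0.6 -0.4 -0.2] t 8.22
  off [-21.5, 44.2, 0.7] rot [0.01, -0.01, 2.43]
  off [-19.6, 45.1, 0.7] rot [0.01, -0.01, 2.43]
  off [-17.7, 45.9, 0.7] rot [0.01, -0.01, 2.43]
  off [-15.7, 46.6, 0.6] rot [0.01, -0.01, 2.43]
  off [-13.7, 47.2, 0.6] rot [0.01, -0.01, 2.43]
  off [-11.7, 47.7, 0.6] rot [0.01, -0.01, 2.43]
  off [-9.7, 48.2, 0.6] rot [0.01, -0.01, 2.43]
  off [-7.6, 48.6, 0.6] rot [0.01, -0.01, 2.43]
  off [-5.5, 48.8, 0.6] rot [0.01, -0.01, 2.43]
  off [-3.5, 49.0, 0.6] rot [0.01, -0.01, 2.43]
  off [-1.4, 49.1, 0.6] rot [0.01, -0.01, 2.43]
```

View pics/w2.png

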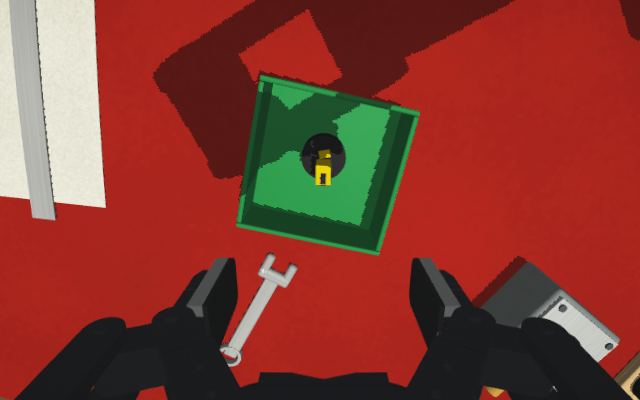

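Call:
{"name": "apply_moves", "arguments": {"moves": [{"jaw":1,"offset":[-22.5,42.7,-2],"rot":[0,0,4.5]},{"jaw":1,"offset":[-19.2,44.3,-2],"rot":[0,0,4.5]},{"jaw":1,"offset":[-15.7,45.6,-2],"rot":[0,0,4.5]},{"jaw":1,"offset":[-12,46.7,-2],"rot":[0,0,4.5]},{"jaw":1,"offset":[-8.5,47.5,-2],"rot":[0,0,4.5]}]}}

```text
time_s: 8.85
eef_pos: [0.5136, -0.0269, 0.2361]
eef_rot: [-0.002, 0.019, 1.0, 0.0]
wrist_force: [0.7, -0.2, 0.6]
opening: 1.004
grasp_force: 0.0
```

Call:
{"name": "apply_moves", "arguments": {"moves": [{"jaw":1,"offset":[-20,45,-2],"rot":[0,0,4.5]},{"jaw":1,"offset":[-20,0,0],"rot":[0,0,0]},{"jaw":1,"offset":[0,0,0],"rot":[0,0,0]},{"jaw":1,"offset":[0,0,0],"rot":[0,0,0]},{"jaw":1,"offset":[0,0,0],"rot":[0,0,0]}]}}

```text
time_s: 9.48
eef_pos: [0.5552, 0.013, 0.2393]
eef_rot: [-0.001, 0.057, 0.998, 0.0]
wrist_force: [-0.3, -1.6, -0.4]
opening: 1.0
grasp_force: 0.0
```

```bash
cat >> h.py <<'E'
def spindle(tag):
    img,d,P=cloud("wrist"); save(tag,img)
    near=np.hypot(P[...,0]-.58,P[...,1]-.028)
    hsv=cv2.cvtColor(img,cv2.COLOR_RGB2HSV)
    top=np.abs(P[...,2]-.070)<.006
    m=top&(near<.1)
    n,l,st,_=cv2.connectedComponentsWithStats(m.astype(np.uint8)); k=1+st[1:,4].argmax()
    print("box",cv2.minAreaRect((P[l==k][:,:2]*1000).astype(np.float32)), "z",np.nanmedian(P[l==k][:,2]))
    red=((hsv[...,0]<8)|(hsv[...,0]>172))&(hsv[...,1]>110)&top&(near<.05)
    q=P[red]; c=q.mean(0); 
    if red.sum()>5:
        w,v=np.linalg.eigh(np.cov(q[:,:2].T)); print("red",red.sum(),c.round(4),"pca",np.degrees(np.arctan2(v[1,1],v[0,1])).round(1))
    br=(hsv[...,0]>10)&(hsv[...,0]<32)&(hsv[...,1]>70)&(near<.03)&(P[...,2]>.074)&(P[...,2]<.09)
    print("brass",br.sum(),cv2.minEnclosingCircle((P[br][:,:2]*1000).astype(np.float32)),np.median(P[br][:,2]))
    st=(near<.02)&(P[...,2]>.088); print("shaft",st.sum(),P[st].mean(0).round(4),cv2.minEnclosingCircle((P[st][:,:2]*1000).astype(np.float32)))
    tp=(near<.02)&(P[...,2]>.0945); print("shaft top",tp.sum(),P[tp].mean(0).round(4),cv2.minEnclosingCircle((P[tp][:,:2]*1000).astype(np.float32)))
    bl=(hsv[...,2]<70)&top&(near<.04); print("black ring",bl.sum(),cv2.minEnclosingCircle((P[bl][:,:2]*1000).astype(np.float32)))
    v,u=np.where(st); return img,(int(v.mean()),int(u.mean()))
E
python3 - <<'E'
from h import *
img,(v,u)=spindle("w3.png"); print(u,v)
c=img[max(v-60,0):v+60,u-80:u+80]; save("w3c.png",cv2.resize(c,None,fx=4,fy=4,interpolation=cv2.INTER_CUBIC))
plan([.5335,.2711,.22],83.8,5)
E
```

```text
box ((580.1319580078125, 28.40151596069336), (108.22069549560547, 119.77108764648438), 72.81023406982422) z 0.070300701206374
red 51 [0.6176 0.0168 0.0709] pca 163.0
brass 624 ((580.5530395507812, 28.43218994140625), 14.305109024047852) 0.08228905574200138
shaft 144 [0.578  0.0288 0.0955] ((579.9873657226562, 28.808557510375977), 5.922507286071777)
shaft top 103 [0.5786 0.0292 0.0969] ((580.1632080078125, 28.772104263305664), 5.862549304962158)
black ring 2469 ((580.2114868164062, 28.507129669189453), 30.639755249023438)
345 208
now [0.5554 0.0129 0.2396] yh 83.48 tilt 0.03 open 1.0 grasp 0.0 F [ 1.2 -1.   0.6] t 9.53
  off [10.2, 50.8, 3.9] rot [0.0, -0.01, -0.06]
  off [10.2, 50.8, 3.9] rot [0.0, -0.01, -0.06]
  off [10.1, 50.8, 3.9] rot [0.0, -0.01, -0.06]
  off [10.0, 50.8, 3.9] rot [0.0, -0.01, -0.06]
  off [10.0, 50.8, 3.9] rot [0.0, -0.01, -0.06]
```

View pics/w3c.png

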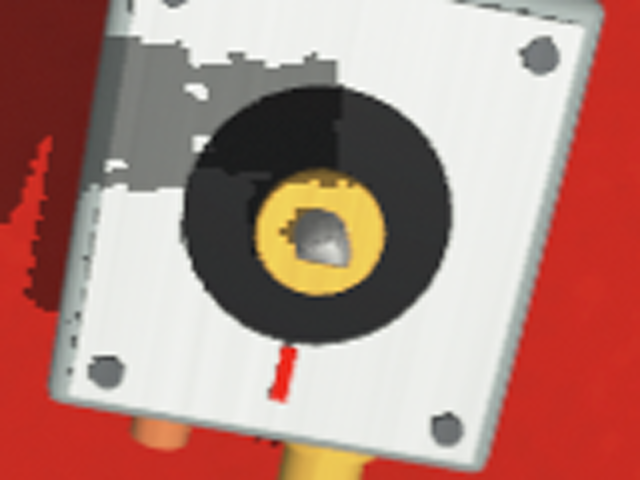

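Call:
{"name": "apply_moves", "arguments": {"moves": [{"jaw":1,"offset":[8,40,4],"rot":[0,0,0]},{"jaw":1,"offset":[10,51,4],"rot":[0,0,0]},{"jaw":1,"offset":[10,51,4],"rot":[0,0,0]},{"jaw":1,"offset":[10,51,4],"rot":[0,0,0]},{"jaw":1,"offset":[12,60,4],"rot":[0,0,0]}]}}

```text
time_s: 10.15
eef_pos: [0.5347, 0.2712, 0.22]
eef_rot: [0.0, 0.057, 0.998, -0.0]
wrist_force: [1.8, -1.0, 0.4]
opening: 1.003
grasp_force: 0.0
```

Call:
{"name": "apply_moves", "arguments": {"moves": [{"jaw":1,"offset":[0,0,20],"rot":[0,0,0]},{"jaw":1,"offset":[0,0,30],"rot":[0,0,0]},{"jaw":1,"offset":[0,0,0],"rot":[0,0,0]},{"jaw":1,"offset":[0,0,0],"rot":[0,0,0]},{"jaw":1,"offset":[0,0,0],"rot":[0,0,0]}]}}

```text
time_s: 10.78
eef_pos: [0.5358, 0.2703, 0.1716]
eef_rot: [0.001, 0.057, 0.998, 0.0]
wrist_force: [1.0, 0.4, -0.1]
opening: 0.999
grasp_force: 0.0
```

```bash
python3 - <<'E'
from h import *
yellow("wrist","w4.png")
plan([.5335,.2711,.06],83.8,3)
E
```

```text
[315, 163, 19, 52, 929] rect 533.1 271.0 [13.3 39.6] 83.9 pca 173.6 mean [532.4 271.3  55.2]
[305, 264, 40, 43, 779] rect 615.8 262.6 [40.2 14.2] 28.8 pca -149.9 mean [613.9 262.4  54.9]
now [0.5357 0.2704 0.1714] yh 83.5 tilt 0.15 open 1.002 grasp 0.0 F [-0.3  0.2 -0.1] t 10.82
  off [0.9, 0.1, 37.1] rot [0.02, 0.05, -0.1]
  off [0.8, 0.1, 37.1] rot [0.02, 0.05, -0.1]
  off [0.8, 0.1, 37.1] rot [0.02, 0.05, -0.1]
```

Call:
{"name": "apply_moves", "arguments": {"moves": [{"jaw":1,"offset":[1,0,37],"rot":[0,0,-0.1]},{"jaw":0.8,"offset":[0.8,0,37],"rot":[0,0,-0.1]},{"jaw":0.7,"offset":[0.7,0,37],"rot":[0,0,-0.1]},{"jaw":0.6,"offset":[0,0,20],"rot":[0,0,0]},{"jaw":0.5,"offset":[0,0,5],"rot":[0,0,0]}]}}

```text
time_s: 11.45
eef_pos: [0.532, 0.2705, 0.0332]
eef_rot: [-0.001, 0.054, 0.999, -0.0]
wrist_force: [-0.6, 0.4, 0.7]
opening: 0.503
grasp_force: 0.0
```

Call:
{"name": "apply_moves", "arguments": {"moves": [{"jaw":0.4,"offset":[0,0,2],"rot":[0,0,0]},{"jaw":0.4,"offset":[0,0,0],"rot":[0,0,0]},{"jaw":0.4,"offset":[0,0,0],"rot":[0,0,0]},{"jaw":0.4,"offset":[0,0,0],"rot":[0,0,0]},{"jaw":0.4,"offset":[0,0,0],"rot":[0,0,0]}]}}

```text
time_s: 12.08
eef_pos: [0.5324, 0.2707, 0.032]
eef_rot: [0.0, 0.054, 0.999, 0.0]
wrist_force: [1.0, 0.4, -0.5]
opening: 0.399
grasp_force: 0.0
```

```bash
python3 - <<'E'
from h import *
plan([.5332,.2711,.031],83.8,1)
E
```

```text
now [0.5324 0.2707 0.032 ] yh 83.84 tilt 0.02 open 0.399 grasp 0.0 F [ 1.   0.4 -0.5] t 12.07
  off [-0.8, 0.4, 1.0] rot [0.01, 0.02, 0.04]
```

Call:
{"name": "apply_moves", "arguments": {"moves": [{"jaw":0.4,"offset":[-0.8,0.4,1],"rot":[0,0,0]},{"jaw":0,"offset":[0,0,0],"rot":[0,0,0]},{"jaw":0,"offset":[0,0,0],"rot":[0,0,0]},{"jaw":0,"offset":[0,0,0],"rot":[0,0,0]},{"jaw":0,"offset":[0,0,0],"rot":[0,0,0]}]}}

```text
time_s: 12.7
eef_pos: [0.5331, 0.271, 0.0307]
eef_rot: [-0.0, 0.054, 0.999, -0.0]
wrist_force: [0.4, -0.0, -0.2]
opening: 0.153
grasp_force: 58.5
```

Call:
{"name": "apply_moves", "arguments": {"moves": [{"jaw":0,"offset":[0,0,-10],"rot":[0,0,0]},{"jaw":0,"offset":[0,0,-30],"rot":[0,0,0]},{"jaw":0,"offset":[0,0,-50],"rot":[0,0,0]},{"jaw":0,"offset":[0,0,-60],"rot":[0,0,0]},{"jaw":0,"offset":[0,0,0],"rot":[0,0,0]}]}}

```text
time_s: 13.32
eef_pos: [0.5369, 0.2722, 0.188]
eef_rot: [0.006, 0.054, 0.999, 0.002]
wrist_force: [0.8, 0.4, -0.1]
opening: 0.149
grasp_force: 58.5
```

```bash
python3 - <<'E'
from h import *
img,d,P=cloud("wrist"); save("w5.png",img)
o=ctrl.get_obs(); q=np.array(o["eef_rot"]); r=R.from_quat(q[[1,2,3,0]]); T=r.inv().apply((P-o["eef_pos"]).reshape(-1,3)).reshape(P.shape)*1000
hsv=cv2.cvtColor(img,cv2.COLOR_RGB2HSV)
y=(hsv[...,0]>18)&(hsv[...,0]<35)&(hsv[...,1]>120)&(hsv[...,2]>60)&(np.abs(T[...,0])<40)&(np.abs(T[...,1])<30)
print("yellow in tool mm",y.sum(),np.nanpercentile(T[y],[2,50,98],axis=0).round(1).tolist())
k=(hsv[...,2]<60)&(np.hypot(T[...,0],T[...,1])<35)&(T[...,2]>0)&(T[...,2]<40)
print("skirt",k.sum(),np.nanpercentile(T[k],[1,50,99],axis=0).round(1).tolist())
if k.sum()>10: print(cv2.minEnclosingCircle(T[k][:,:2].astype(np.float32)))
plan([.5803,.0286,.19],72.9,6)
E
```

```text
yellow in tool mm 3835 [[-19.1, -6.2, -29.4], [7.3, 0.1, -27.6], [17.9, 6.6, -1.7]]
skirt 2525 [[-0.8, -20.1, 0.8], [13.0, 0.2, 2.6], [19.6, 20.7, 20.7]]
((-1.0337008237838745, 0.14679697155952454), 21.704065322875977)
now [0.535  0.2716 0.1846] yh 83.84 tilt 0.39 open 0.152 grasp 58.5 F [-0.5  0.1 -0.7] t 13.38
  off [-11.9, -39.5, -0.9] rot [0.03, 0.06, 1.82]
  off [-13.1, -39.1, -0.9] rot [0.03, 0.06, 1.82]
  off [-14.3, -38.6, -0.9] rot [0.03, 0.06, 1.82]
  off [-15.6, -38.1, -0.9] rot [0.03, 0.06, 1.82]
  off [-16.8, -37.6, -0.9] rot [0.03, 0.06, 1.82]
  off [-18.0, -37.1, -0.9] rot [0.03, 0.06, 1.82]
```

View pics/w5.png

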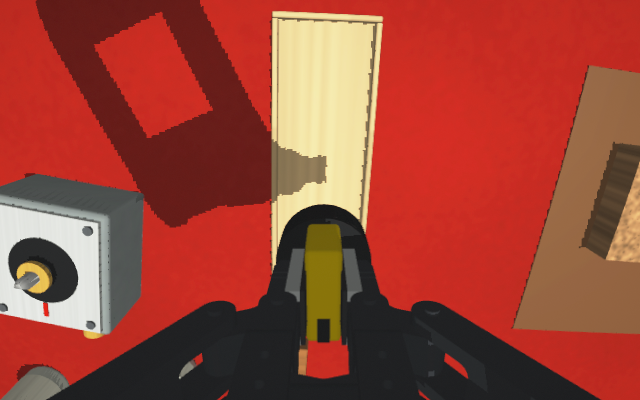

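Call:
{"name": "apply_moves", "arguments": {"moves": [{"jaw":0,"offset":[-9,-30,-1],"rot":[0,0,1.8]},{"jaw":0,"offset":[-13,-39,-1],"rot":[0,0,1.8]},{"jaw":0,"offset":[-14.3,-38.6,-1],"rot":[0,0,1.8]},{"jaw":0,"offset":[-15.6,-38,-1],"rot":[0,0,1.8]},{"jaw":0,"offset":[-16.8,-37.6,-1],"rot":[0,0,1.8]}]}}

```text
time_s: 14.0
eef_pos: [0.5682, 0.0773, 0.1842]
eef_rot: [-0.001, 0.132, 0.991, -0.0]
wrist_force: [0.1, 0.7, -1.4]
opening: 0.15
grasp_force: 58.6
```

Call:
{"name": "apply_moves", "arguments": {"moves": [{"jaw":0,"offset":[-18,-37,0],"rot":[0,0,1.8]},{"jaw":0,"offset":[-3,-8,0],"rot":[0,0,0]},{"jaw":0,"offset":[0,0,20],"rot":[0,0,0]},{"jaw":0,"offset":[0,0,20],"rot":[0,0,0]},{"jaw":0,"offset":[0,0,0],"rot":[0,0,0]}]}}

```text
time_s: 14.62
eef_pos: [0.5751, 0.0306, 0.1431]
eef_rot: [-0.003, 0.147, 0.989, 0.0]
wrist_force: [-0.1, 0.1, -0.6]
opening: 0.149
grasp_force: 58.6
```

```bash
python3 - <<'E'
from h import *
plan([.5799,.0287,.13],72.9,3)
E
```

```text
now [0.5751 0.0306 0.1431] yh 73.08 tilt 0.34 open 0.149 grasp 58.6 F [-0.1  0.1 -0.6] t 14.62
  off [-1.7, -0.1, 4.4] rot [-0.01, -0.11, 0.06]
  off [-1.7, -0.1, 4.4] rot [-0.01, -0.11, 0.06]
  off [-1.7, -0.1, 4.4] rot [-0.01, -0.11, 0.06]
```

Call:
{"name": "apply_moves", "arguments": {"moves": [{"jaw":0,"offset":[-4,-0.3,4],"rot":[0,0,0.2]},{"jaw":0,"offset":[0,0,3],"rot":[0,0,0]},{"jaw":0,"offset":[0,0,0],"rot":[0,0,0]},{"jaw":0,"offset":[0,0,0],"rot":[0,0,0]},{"jaw":0,"offset":[0,0,0],"rot":[0,0,0]}]}}

```text
time_s: 15.25
eef_pos: [0.5813, 0.0281, 0.1391]
eef_rot: [0.0, 0.149, 0.989, 0.0]
wrist_force: [0.2, 0.5, -0.6]
opening: 0.152
grasp_force: 58.6
```

```bash
python3 - <<'E'
from h import *
plan([.5799,.0287,.13],72.9,1)
img,d,P=cloud("scene"); 
c=img[140:260,260:420]; save("s6.png",cv2.resize(c,None,fx=4,fy=4,interpolation=cv2.INTER_CUBIC))
E
```

```text
now [0.5813 0.0281 0.1391] yh 72.84 tilt 0.03 open 0.152 grasp 58.6 F [ 0.2  0.5 -0.6] t 15.25
  off [1.5, 0.2, 9.1] rot [0.0, 0.03, -0.06]
```

View pics/s6.png

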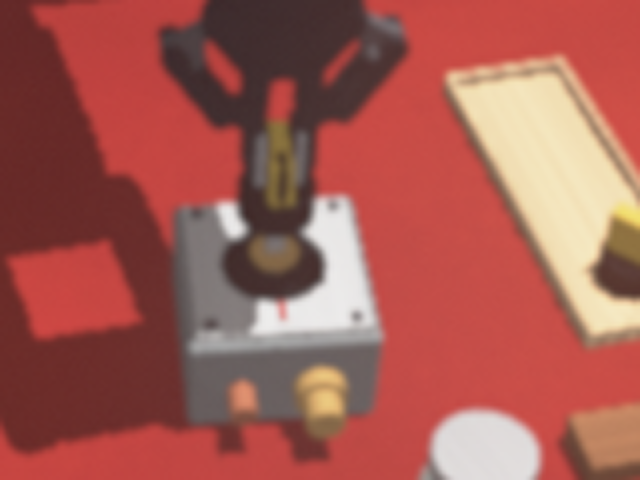

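Call:
{"name": "apply_moves", "arguments": {"moves": [{"jaw":0,"offset":[1.4,0.2,5],"rot":[0,0,0]},{"jaw":0,"offset":[0,0,6],"rot":[0,0,0]},{"jaw":0,"offset":[0,0,0],"rot":[0,0,0]},{"jaw":0,"offset":[0,0,0],"rot":[0,0,0]},{"jaw":0,"offset":[0,0,0],"rot":[0,0,0]}]}}

```text
time_s: 15.92
eef_pos: [0.58, 0.0287, 0.1279]
eef_rot: [0.0, 0.149, 0.989, -0.0]
wrist_force: [0.5, 0.8, 0.1]
opening: 0.15
grasp_force: 58.6
```

Call:
{"name": "apply_moves", "arguments": {"moves": [{"jaw":0,"offset":[0,0,2],"rot":[0,0,0]},{"jaw":0,"offset":[0,0,2],"rot":[0,0,0]},{"jaw":0,"offset":[0,0,1],"rot":[0,0,0]},{"jaw":0,"offset":[0,0,0],"rot":[0,0,0]},{"jaw":0,"offset":[0,0,0],"rot":[0,0,0]}]}}

```text
time_s: 16.55
eef_pos: [0.5799, 0.0287, 0.1228]
eef_rot: [0.0, 0.149, 0.989, -0.0]
wrist_force: [-0.3, -0.5, -0.4]
opening: 0.15
grasp_force: 58.6
```

```bash
python3 - <<'E'
from h import *
plan([.5799,.0287,.116],72.9,1); print(ctrl.get_obs()["torque"])
E
```

```text
now [0.5799 0.0287 0.1228] yh 72.83 tilt 0.0 open 0.15 grasp 58.6 F [-0.3 -0.5 -0.4] t 16.55
  off [0.0, -0.0, 6.8] rot [0.0, 0.0, -0.07]
[-0.02161557  0.01132606 -0.0101207 ]
```

Call:
{"name": "apply_moves", "arguments": {"moves": [{"jaw":0,"offset":[0,0,2],"rot":[0,0,0]},{"jaw":0,"offset":[0,0,2],"rot":[0,0,0]},{"jaw":0,"offset":[0,0,2],"rot":[0,0,0]},{"jaw":0,"offset":[0,0,0],"rot":[0,0,0]},{"jaw":0,"offset":[0,0,0],"rot":[0,0,0]}]}}

```text
time_s: 17.18
eef_pos: [0.5799, 0.0287, 0.1168]
eef_rot: [0.0, 0.149, 0.989, -0.0]
wrist_force: [0.0, 0.2, 0.2]
opening: 0.154
grasp_force: 58.6
```

Call:
{"name": "apply_moves", "arguments": {"moves": [{"jaw":0,"offset":[0,0,2],"rot":[0,0,0]},{"jaw":0,"offset":[0,0,2],"rot":[0,0,0]},{"jaw":0,"offset":[0,0,2],"rot":[0,0,0]},{"jaw":0,"offset":[0,0,0],"rot":[0,0,0]},{"jaw":0,"offset":[0,0,0],"rot":[0,0,0]}]}}

```text
time_s: 17.8
eef_pos: [0.5799, 0.0287, 0.1108]
eef_rot: [-0.0, 0.149, 0.989, -0.0]
wrist_force: [-0.0, -0.8, 0.4]
opening: 0.149
grasp_force: 58.6
```

```bash
python3 - <<'E'
from h import *
plan([.5799,.0287,.108],72.9,1); print(ctrl.get_obs()["torque"])
E
```

```text
now [0.5799 0.0287 0.1108] yh 72.84 tilt 0.0 open 0.149 grasp 58.6 F [-0.  -0.8  0.4] t 17.8
  off [-0.0, 0.0, 2.8] rot [-0.0, -0.0, -0.06]
[ 0.01730372 -0.00794122 -0.06593479]
```

Call:
{"name": "apply_moves", "arguments": {"moves": [{"jaw":0,"offset":[0,0,2],"rot":[0,0,0]},{"jaw":0,"offset":[0,0,2],"rot":[0,0,0]},{"jaw":0,"offset":[0,0,2],"rot":[0,0,0]},{"jaw":0,"offset":[0,0,0],"rot":[0,0,0]},{"jaw":0,"offset":[0,0,0],"rot":[0,0,0]}]}}

```text
time_s: 18.42
eef_pos: [0.58, 0.0287, 0.1051]
eef_rot: [0.0, 0.149, 0.989, -0.0]
wrist_force: [-1.7, 0.8, 4.2]
opening: 0.151
grasp_force: 59.2
```

Call:
{"name": "apply_moves", "arguments": {"moves": [{"jaw":0,"offset":[0,0,1.5],"rot":[0,0,0]},{"jaw":0,"offset":[0,0,1.5],"rot":[0,0,0]},{"jaw":0,"offset":[0,0,1],"rot":[0,0,0]},{"jaw":0,"offset":[0,0,0],"rot":[0,0,0]},{"jaw":0,"offset":[0,0,0],"rot":[0,0,0]}]}}

```text
time_s: 19.05
eef_pos: [0.5801, 0.0287, 0.1013]
eef_rot: [0.0, 0.149, 0.989, -0.0]
wrist_force: [-2.3, 0.8, 7.4]
opening: 0.153
grasp_force: 59.7
```

Call:
{"name": "apply_moves", "arguments": {"moves": [{"jaw":0,"offset":[0,0,1],"rot":[0,0,0]},{"jaw":0,"offset":[0,0,1],"rot":[0,0,0]},{"jaw":0,"offset":[0,0,0.7],"rot":[0,0,0]},{"jaw":0,"offset":[0,0,0],"rot":[0,0,0]},{"jaw":0,"offset":[0,0,0],"rot":[0,0,0]}]}}

```text
time_s: 19.68
eef_pos: [0.5801, 0.0287, 0.0996]
eef_rot: [0.0, 0.149, 0.989, -0.0]
wrist_force: [-6.2, 1.1, 15.3]
opening: 0.15
grasp_force: 60.8
```

Call:
{"name": "apply_moves", "arguments": {"moves": [{"jaw":0,"offset":[0,0,0.4],"rot":[0,0,0]},{"jaw":0,"offset":[0,0,0],"rot":[0,0,0]},{"jaw":0,"offset":[0,0,0.4],"rot":[0,0,0]},{"jaw":0,"offset":[0,0,0],"rot":[0,0,0]},{"jaw":0,"offset":[0,0,0],"rot":[0,0,0]}]}}

```text
time_s: 20.3
eef_pos: [0.5802, 0.0287, 0.0996]
eef_rot: [0.0, 0.149, 0.989, -0.0]
wrist_force: [-8.1, -0.1, 19.7]
opening: 0.158
grasp_force: 61.6
```

```bash
python3 - <<'E'
from h import *
plan([.58,.0287,.0996],72.9,1)
print(ctrl.hand_in())
E
```

```text
now [0.5802 0.0287 0.0996] yh 72.85 tilt 0.04 open 0.158 grasp 61.6 F [-8.1 -0.1 19.7] t 20.3
  off [0.2, -0.0, -0.0] rot [-0.01, 0.04, -0.05]
the job is handed in; nothing more can be done
None
```

I put the broken knob in the scrap bin, then fitted the middle sound knob to the spindle and pressed it to the stop. I handed in at 20.3 s, still gripping and pressing; the hand-in call gave no verdict.

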